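# Cap the lenses and hold the film gate open

## Task

Before the film gate is brushed out, cover both upright lenses: put each nickel cap fully down on the lens of its own size and let go of it. Then swing the film gate's red-knobbed cam lever up to its highest lift point, where the lever stands straight up, and finish still holding it there, because it springs back if let go. Leave everything else on the ledge where it stands.

Things in the scene. Friction and masses are not known exactly. Their poses are not given: they have to be found in the camera images.
- small_cap: Inverted nickel cup, plain, lying mouth down: outside diameter 47 mm, inside diameter 41 mm, 30 mm high, closed top 4 mm thick, wall 3 mm, about 60 g. Loose. Origin: centre of the open rim (its underside), z up. It is the smaller of the two caps and belongs on the smaller lens, where its origin sits 49 mm above that lens's origin.
- large_cap: Inverted nickel cup, plain, lying mouth down: outside diameter 59 mm, inside diameter 53 mm, 30 mm high, closed top 4 mm thick, wall 3 mm, about 90 g. Loose. Origin: centre of the open rim (its underside), z up. It is the larger of the two caps and belongs on the larger lens, where its origin sits 49 mm above that lens's origin.
- small_lens: Upright brass lens barrel, fixed to the ledge: diameter 36 mm, top face 75 mm above the ledge with a small bevel and a glass disc in it, foot flange 56 mm across and 9 mm high. Origin: centre of its underside, on the ledge; z up. It is the thinner of the two lenses.
- large_lens: Upright brass lens barrel, fixed to the ledge: diameter 48 mm, top face 75 mm above the ledge with a small bevel and a glass disc in it, foot flange 68 mm across and 9 mm high. Origin: centre of its underside, on the ledge; z up. It is the thicker of the two lenses.
- film_gate: Black iron film gate, fixed to the ledge: base 190 x 150 mm, 12 mm thick, and two iron cheeks, 165 mm high, between which the pressure shoe slides up and down; cheeks and shoe lie within 78 mm of the origin along x and 26 mm along y. Origin on the ledge under the middle of the shoe; z up. Its own y axis is parallel to the cam shaft and points to the side on which the lever is; its own -x side faces roughly towards the robot.
- gate_shoe: Steel pressure shoe, loose block 120 x 36 x 40 mm with two brass runners on top, 200 g, oiled, guided between the gate's cheeks. Origin: centre of its underside, 117 mm above the ledge at rest; the brass cam beneath lifts it to 128 mm with the lever upright. It is moved by the cam only, not by hand.
- cam_pivot (a point): Point on the cam shaft's axis in the plane in which the lever swings, 70 mm above the ledge, 90 mm along +y from the gate's origin; axes as the gate's. The lever's knob runs on a circle of 120 mm radius about it, in the gate's x-z plane. The shaft's bearing, 86 mm high, stands 28 mm from this plane, the cheeks 64 mm.
- lever_knob (a point): The cam lever: red disc knob of 34 mm diameter, 20 mm thick, its flat sides facing along the gate's y axis, on a straight steel rod of 12 mm diameter that runs from the knob to the shaft. The point is the centre of the knob. At the lowest lever position the axes are those of the gate. Pinched on its flat sides, the knob can turn between the fingers.
- gate_cam (a joint): Lever angle, rad. 0: lowest position, rod leaning to the gate's -x side, 0.32 rad (18 degrees) above level. 1.25: lever upright, the highest lift point. It then goes on over to the gate's +x side, up to the stop at 1.9, and the shoe sinks again. The cam begins to lift the shoe at about 0.36. The lever starts somewhere between 0 and 0.2. A spring and friction resist: about 2 to 6 N at the knob on the way up; let go near upright, the lever springs back.
- fuse_jar: Amber glass fuse jar with a brass lid, 64 mm across, 100 mm high. Origin at its underside. Bystander: leave alone.
- film_tin: Flat round film tin, 120 mm across, 30 mm high. Origin at its underside. Bystander: leave alone.
- oil_can: Copper oil can with a tapering spout, 68 mm across, 110 mm high. Origin at its underside. Bystander: leave alone.
- screwdriver: Screwdriver lying flat. Origin at its underside. Bystander: leave alone.
- brush: Brush lying flat. Origin at its underside. Bystander: leave alone.
- mug: White mug, 76 mm across, 90 mm high. Origin at its underside. Bystander: leave alone.
- spool: Black film spool, 90 mm across, 42 mm high. Origin at its underside. Bystander: leave alone.
There are look-alikes about, which are no part of the job. What is shaped like the small_cap but green is not meant. What is shaped like the gate_shoe but brown is not meant.

How it is judged:
On the way:
1. each cap sits fully down on the lens of its own size and is let go (horizontal distance between small_cap and small_lens below 0.006 m and z of small_cap in the frame of small_lens between 0.045 and 0.053 m and angle between each of small_cap, large_cap's own z axis and vertical below 0.12 rad and contact force between the fingers and small_cap below 0.1 N and linear speed of each of small_cap, large_cap below 0.03 m/s and horizontal distance between large_cap and large_lens below 0.006 m and z of large_cap in the frame of large_lens between 0.045 and 0.053 m and contact force between the fingers and large_cap below 0.1 N), for 0.3 s.
At the end, for the whole second after the job is handed in: Both caps are on their own lenses (within 4 mm of full depth, 6 mm of centre, 7 degrees of level), still and let go; the lever is still, within 0.18 rad of upright, pressed or gripped by the robot with over 0.3 N; the cam alone has lifted the shoe by 7.5 mm or more (all of step 1 and value of joint gate_cam between 1.07 and 1.43 rad and velocity of joint gate_cam between -0.1 and 0.1 rad/s and contact force between any of the fingers, the arm and film_gate above 0.3 N and z of gate_shoe in the frame of film_gate above 0.1245 m and contact force between each of the arm, the fingers and gate_shoe below 0.1 N); the arm keeps its last pose, push and grip.
It fails at once if the fuse jar, film tin, oil can, screwdriver, brush, mug or spool is moved by more than 30 mm (distance of any of fuse_jar, film_tin, oil_can, screwdriver, brush, mug, spool from where it was at the start of the episode above 0.03 m).
It also fails if it takes over 61 s, if anything falls off the work surface, if the arm or the gripper's body presses on something with over 40 N, if the wrist force passes 120 N, or if a joint passes its speed limit or range.

## Robot

A 6-joint arm with a two-finger parallel gripper is mounted at the origin on the work surface. World frame = base frame: x ahead of the robot, y to its left, z up, the work surface at z = 0. Lengths are in m, angles in rad, forces in N, time in s.
With the tool pointing down it reaches from about 0.4 to 0.825 m from the base axis. Payload 7 kg.
Tool frame: the origin (TCP) lies midway between the tips of the shut fingers; the grasp point (between the pads) lies 19 mm behind it; z points along the fingers, y is the line along which they close (so a half turn about z gives the same grasp; the last joint's range is limited). The gripper opens to 88 mm and grips with 3 to 60 N. Pads are 19 mm wide; open, the fingers measure 130 mm over their backs; the gripper's body (78 mm by 193 mm) begins 47 mm behind the grasp point.
Start: joints at [-0.93, 0.359, 0.012, 0, -1.224, -0.288], TCP at [0.233, -0.633, 0.227] pointing down, gripper open.
Joint ranges: [-3.07, 3.07], [-1.43, 2.12], [-1.02, 1.25], [-3.03, 1.67], [-3.05, -0], [-3.03, 3.03]. Speed limits (rad/s): [2.39, 2.39, 3.01, 3.14, 3.14, 3.14].

## Interface

Orientations are given as a unit quaternion [w, x, y, z].
In Python, from bench import get_state, optics, finish_job gives the robot as it stands.
- The arm moves only by the tool arm_command, never from a script. Its arguments are lists of equal length, an entry for each row: "gripper": the opening, from 0 (shut) to 1 (fully open); "xyz": the shift along the tool's x, y, z in units of 12 cm (1.0 is 12 cm), a list of three; "dr": the turn, a rotation vector about the tool's x, y, z in units of 90 degrees (1.0 is 90 degrees), a list of three. A call has 1 to 8 rows; each row is the pose to reach, as a shift and turn from the pose commanded when the call began, along the tool's axes at that moment; what a row does not reach only later rows make up. A row lasts 1/8 s, in which the tool goes at most 62.5 mm and 10.7 degrees, less where a joint would pass 70% of its speed; a pose out of reach is approached as far as the arm can. A call with a number of a shift or a turn outside -1 to 1 is refused whole. A call with a gripper value outside its range is refused whole. The fingers move at their own pace and stop on an object; "newtons" is the grip in N (left out, the last holds). Time passes only in rows, so rows that repeat a pose let the fingers close. It gives the time, the measured TCP pose, the force, the opening and the grip force at its end, in the units of the state.
- get_state(): the state, without advancing time (a new reading comes with each control period).
- optics.capture(name): name is "scene" or "top" or "wrist"; returns a dict with "image" (400x640x3 uint8, red, green, blue), "intrinsics" (3x3 intrinsics, pixels), "k1" (the pictures are not rectified: a ray, as slopes to the right and down, at radius r is drawn at 1 + k1 r^2 times it, then the intrinsics apply), "extrinsics" (4x4, takes a point from camera to world coordinates); the wrist camera has in their place "T_tool_cam" (4x4, takes a point from camera to tool coordinates, whose origin is the TCP and whose axes are the flange's). Camera axes: x right, y up, looking along -z (the intrinsics and any distortion apply to the point x, -y, -z); pixel columns grow to the right and rows downward; lengths in m; the calibration is good to about 2 mm. A picture is of the moment at which its call begins: read the wrist's pose just before it. There is no depth.
- finish_job(): hands the job in; it is judged then, once.
The state is a dict: "time_s": time; "joint_pos": joint angles; "joint_velocities": joint speeds; "joint_efforts": joint torques, N m; "position": TCP position; "eef_rot": TCP orientation; "wrist_force": force on the tool from outside, world axes, zero at the start; "wrist_torque": the same for the moment, N m; "width": finger opening in m; "gripper_force": force on a finger pad.
Only numpy, scipy, OpenCV 4.12 (cv2) and the standard library are available. Lean on these libraries where they do the work, as an engineer would, in place of code of your own. Each camera call takes 0.05 s, during which the arm holds its last target. There are 200 camera calls.

## Working session

There is one attempt and no reset: what is moved stays moved. The work goes in short steps, Python scripts to look and compute and a tool call to move; the robot and the scene stay as the last step left them, time stands still between calls to the robot, and variables do not carry over. Pictures are saved under pics/ and viewed, at most 10 in all, crops included, and the job is handed in when it is done.

Besides the shell and the picture viewer there is one more tool, called after "Request:" as name(argument=value, ...) on one line, values as JSON. arm_command: Moves the arm, as the interface text tells. Its arguments: {"type":"object","properties":{"gripper":{"type":"array"},"xyz":{"type":"array"},"dr":{"type":"array"},"newtons":{"type":"number"}},"required":["gripper","xyz","dr"]}

```bash
mkdir -p pics; ls; cat > h.py <<'E'
import numpy as np, cv2, pickle
from scipy.spatial.transform import Rotation as R
from bench import get_state, optics, finish_job
def cap(name):
    s=get_state(); d=optics.capture(name)
    if name=="wrist":
        q=s["eef_rot"]; T=np.eye(4); T[:3,:3]=R.from_quat([q[1],q[2],q[3],q[0]]).as_matrix(); T[:3,3]=s["position"]
        d["extrinsics"]=T@np.array(d["T_tool_cam"])
    return d
def ray(d,u,v):
    K=np.array(d["intrinsics"]);k=d["k1"]
    p=np.array([(u-K[0,2])/K[0,0],(v-K[1,2])/K[1,1]]);q=p.copy()
    for _ in range(30): q=p/(1+k*(q@q))
    E=np.array(d["extrinsics"]); r=E[:3,:3]@np.array([q[0],-q[1],-1]); return E[:3,3],r
def onz(d,u,v,z):
    o,r=ray(d,u,v); return o+r*(z-o[2])/r[2]
def proj(d,P):
    E=np.array(d["extrinsics"]);K=np.array(d["intrinsics"]); c=E[:3,:3].T@(np.array(P)-E[:3,3])
    q=np.array([c[0],-c[1]])/-c[2]; q=q*(1+d["k1"]*(q@q)); return K[:2,:2]@q+K[:2,2]
def save(d,n,crop=None,f=1):
    im=d["image"][...,::-1]
    if crop: x0,y0,x1,y1=crop; im=im[y0:y1,x0:x1]
    cv2.imwrite("pics/"+n,cv2.resize(np.ascontiguousarray(im),None,fx=f,fy=f,interpolation=cv2.INTER_CUBIC))
E
python3 - <<'E'
from h import *
np.set_printoptions(precision=4,suppress=True)
for n in ["scene","top"]:
    d=cap(n); pickle.dump(d,open(n+".pkl","wb")); print(n,d["intrinsics"],d["k1"],d["extrinsics"]); save(d,n+"0.png",f=1.25)
print(get_state())
E
```

```text
pics
scene [[361.5073   0.     320.8476]
 [  0.     361.5073 188.6085]
 [  0.       0.       1.    ]] -0.009935826602986744 [[-0.1747 -0.8211  0.5434  1.2695]
 [ 0.9846 -0.1446  0.0979  0.1169]
 [-0.0018  0.5522  0.8337  1.1424]
 [ 0.      0.      0.      1.    ]]
top [[364.3162   0.     314.5025]
 [  0.     364.3162 203.3253]
 [  0.       0.       1.    ]] 0.02178349102532385 [[ 0.0152  0.9876 -0.1566  0.3921]
 [-0.9999  0.0149 -0.003  -0.0135]
 [-0.0006  0.1566  0.9877  1.1306]
 [ 0.      0.      0.      1.    ]]
{'time_s': 0.1, 'joint_pos': array([-0.9299,  0.3593,  0.0111, -0.0003, -1.2241, -0.2881]), 'joint_velocities': array([-0.0005, -0.0011,  0.002 ,  0.0008,  0.0015,  0.0004]), 'joint_efforts': array([ -0.0024, -58.4163,  29.3753,   7.0156,   0.0102,  -0.    ]), 'position': array([ 0.233 , -0.633 ,  0.2257]), 'eef_rot': array([-0.0002, -0.1754,  0.9845,  0.0007]), 'wrist_force': array([-0.1243,  0.9063, -0.188 ]), 'wrist_torque': array([-0.024 , -0.0305,  0.0628]), 'gripper_force': 0.0, 'width': 0.08730357594727532}
```

View pics/scene0.png

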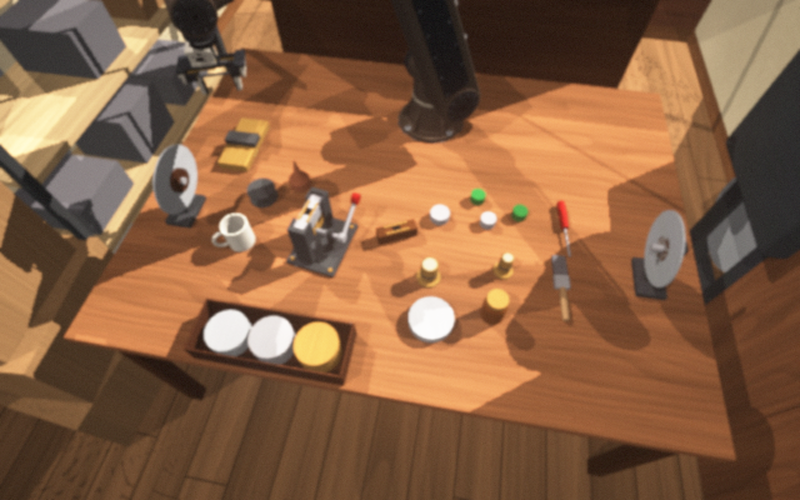

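View pics/top0.png

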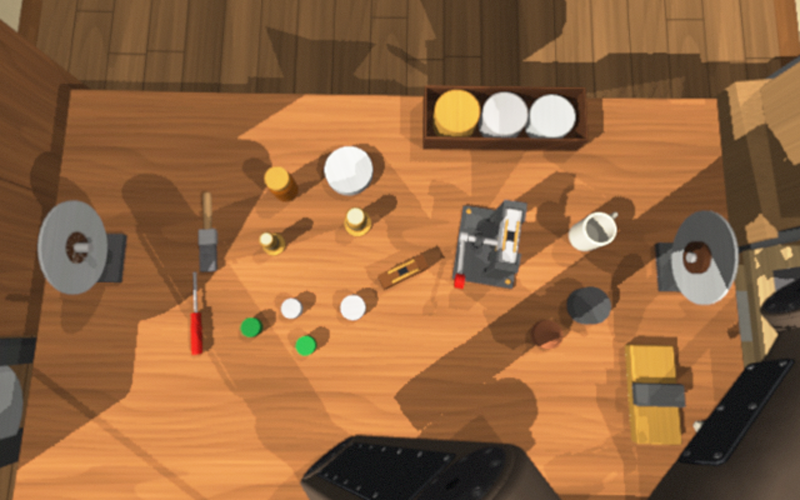

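Top view (800 px scale): the nickel caps are at (291,308), small, and (352,307), large. The caps' look-alikes are the green ones at (251,327) and (306,345). The lenses are at (271,242), thin, and (357,221), thick. The gate is at (487,245) with its red knob at (459,282), and the brown false shoe is at (410,268). In the scene view the nickel caps are at (488,220) and (440,214).

```bash
python3 - <<'E'
from h import *
np.set_printoptions(precision=4,suppress=True)
t=pickle.load(open("top.pkl","rb"))
def px(u,v,z): return onz(t,u/1.25,v/1.25,z)
for n,u,v,z in [("scap",291,307,.03),("lcap",352,306,.03),("g1",251,326,.03),("g2",306,344,.03),("slens",266,238,.075),("llens",357,214,.075),("knob",459,282,.11),("gate_base_c",0,0,0)]:
    print(n,px(u,v,z))
im=t["image"];hsv=cv2.cvtColor(im,cv2.COLOR_RGB2HSV)
m=((hsv[...,1]<60)&(hsv[...,2]>140)).astype(np.uint8)
n,l,s,c=cv2.connectedComponentsWithStats(m)
for i in range(1,n):
    if 60<s[i,4]<600 and 200<c[i][0]<320: print("white",s[i],c[i],onz(t,*c[i],.03))
m=((hsv[...,0]<8)|(hsv[...,0]>172))&(hsv[...,1]>190)&(hsv[...,2]>110);m=m.astype(np.uint8)
n,l,s,c=cv2.connectedComponentsWithStats(m)
for i in range(1,n):
    if s[i,4]>15: print("red",s[i],c[i],onz(t,*c[i],.11))
save(t,"crop_top.png",(190,120,430,290),3.3)
w=cap("wrist"); print(w["T_tool_cam"],w["intrinsics"])
E
```

```text
scap [0.4344 0.233  0.03  ]
lcap [0.4389 0.0867 0.03  ]
g1 [0.3882 0.3257 0.03  ]
g2 [0.3479 0.193  0.03  ]
slens [0.5934 0.2898 0.075 ]
llens [0.6548 0.0771 0.075 ]
knob [ 0.4928 -0.1593  0.11  ]
gate_base_c [1.2484 1.0595 0.    ]
white [278 167  12  12  99] [283.798 172.404] [0.6621 0.0865 0.03  ]
white [272 236  21  20 320] [282.05   245.5813] [0.4366 0.0853 0.03  ]
white [225 239  16  16 210] [232.6095 246.319 ] [0.4323 0.2334 0.03  ]
red [363 220   9  11  85] [367.1529 225.0706] [ 0.4942 -0.1592  0.11  ]
red [152 250  10  34 281] [156.3665 266.9253] [0.3703 0.4214 0.11  ]
[[ 0.0008  0.9612  0.2759  0.074 ]
 [ 1.     -0.0006 -0.0008  0.001 ]
 [-0.0006  0.2759 -0.9612 -0.1573]
 [ 0.      0.      0.      1.    ]] [[318.4449   0.     316.4115]
 [  0.     318.4449 199.0926]
 [  0.       0.       1.    ]]
```

View pics/crop_top.png

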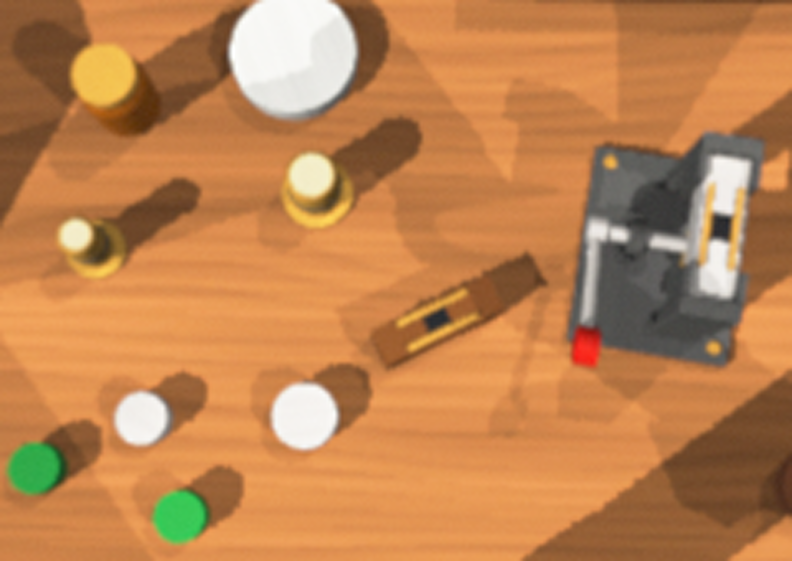

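The choices are confirmed: white/nickel discs for the caps, brass barrels for the lenses, and the red knob on the black gate. Crop pixels are small cap (142,418), large cap (304,416), and green decoys at (36,468) and (180,516). Moving now.

Request:
arm_command(gripper=[1,1,1,1,1], xyz=[[-0.2,0.15,-0.3],[-0.5,0.4,-0.65],[-0.97,0.71,-0.65],[-0.97,0.71,-0.65],[-0.97,0.71,-0.65]], dr=[[0,0,0.1],[0,0,0.2],[0,0,0.2245],[0,0,0.2245],[0,0,0.2245]], newtons=15)

```text
time_s: 0.78
position: [0.3133, -0.5129, 0.3046]
eef_rot: [-0.0, -0.001, 1.0, -0.0]
wrist_force: [0.4, -0.4, -1.0]
width: 0.0875
gripper_force: 0.0
```

Request:
arm_command(gripper=[1,1,1], xyz=[[-0.25,0.5,0],[-0.5,1,0],[-0.5,1,0]], dr=[[0,0,0],[0,0,0],[0,0,0]])

```text
time_s: 1.15
position: [0.3736, -0.3918, 0.3044]
eef_rot: [-0.0, -0.001, 1.0, 0.0]
wrist_force: [-0.5, 0.7, 0.4]
width: 0.0874
gripper_force: 0.0
```

Request:
arm_command(gripper=[1,1,1], xyz=[[-0.25,0.5,0],[-0.4,1,0],[-0.4,1,0]], dr=[[0,0,0],[0,0,0],[0,0,0]])

```text
time_s: 1.52
position: [0.4217, -0.2716, 0.3044]
eef_rot: [-0.0, -0.002, 1.0, 0.0]
wrist_force: [0.0, -0.5, 0.8]
width: 0.0877
gripper_force: 0.0
```

Request:
arm_command(gripper=[1,1,1], xyz=[[-0.07,0.5,0],[-0.13,1,0],[-0.13,1,0]], dr=[[0,0,0],[0,0,0],[0,0,0]])

```text
time_s: 1.9
position: [0.4371, -0.1516, 0.3046]
eef_rot: [0.0, -0.002, 1.0, 0.0]
wrist_force: [-0.3, -0.3, -0.0]
width: 0.0877
gripper_force: 0.0
```

Request:
arm_command(gripper=[1,1,1], xyz=[[0,0.5,0],[0,1,0],[0,1,0]], dr=[[0,0,0],[0,0,0],[0,0,0]])

```text
time_s: 2.28
position: [0.437, -0.0318, 0.3045]
eef_rot: [-0.0, -0.002, 1.0, -0.0]
wrist_force: [0.1, -1.3, -0.6]
width: 0.0877
gripper_force: 0.0
```

Request:
arm_command(gripper=[1,1,1,1,1,1], xyz=[[0,0.5,0],[0,0.99,0.4],[0,0.99,0.9],[0,0.99,1],[0,0.99,1],[0,0.99,1]], dr=[[0,0,0],[0,0,0],[0,0,0],[0,0,0],[0,0,0],[0,0,0]])

```text
time_s: 3.02
position: [0.4377, 0.0846, 0.1855]
eef_rot: [0.001, 0.001, 1.0, 0.0]
wrist_force: [0.3, -0.9, -0.3]
width: 0.0876
gripper_force: 0.0
```

```bash
cat >> h.py <<'E'
def blob(d,kind,z,near):
    """centre of the disc of given colour nearest to pixel `near`, min-area circle -> world on plane z"""
    h=cv2.cvtColor(d["image"],cv2.COLOR_RGB2HSV)
    m={"white":(h[...,1]<60)&(h[...,2]>120),"glass":(h[...,1]<110)&(h[...,2]>170),"red":((h[...,0]<8)|(h[...,0]>172))&(h[...,1]>170)&(h[...,2]>60)}[kind].astype(np.uint8)
    m=cv2.morphologyEx(m,cv2.MORPH_OPEN,np.ones((3,3)))
    cs=[c for c in cv2.findContours(m,cv2.RETR_EXTERNAL,cv2.CHAIN_APPROX_NONE)[0] if cv2.contourArea(c)>150]
    for c in sorted(cs,key=lambda c:np.hypot(*(cv2.minEnclosingCircle(c)[0]-np.array(near))))[:2]:
        e=cv2.fitEllipse(c); print(kind,np.round(e[0],1),np.round(e[1],1),cv2.contourArea(c),onz(d,*e[0],z))
E
python3 - <<'E'
from h import *
np.set_printoptions(precision=4,suppress=True)
s=get_state();print(s["position"],s["eef_rot"],s["joint_pos"]); d=cap("wrist"); pickle.dump(d,open("w1.pkl","wb"));save(d,"w1.png"); blob(d,"white",.03,proj(d,[.4366,.0853,.03]))
E
```

```text
[0.4377 0.0846 0.1855] [0.0006 0.0008 1.     0.    ] [ 0.6363  0.0057 -0.5308  0.0007 -1.0334 -2.209 ]
white [319.  181.6] [56.5 58.5] 2589.5 [0.4349 0.0886 0.03  ]
white [200.5 250.9] [21.2 51.3] 750.0 [ 0.5114 -0.0395  0.03  ]
```

View pics/w1.png

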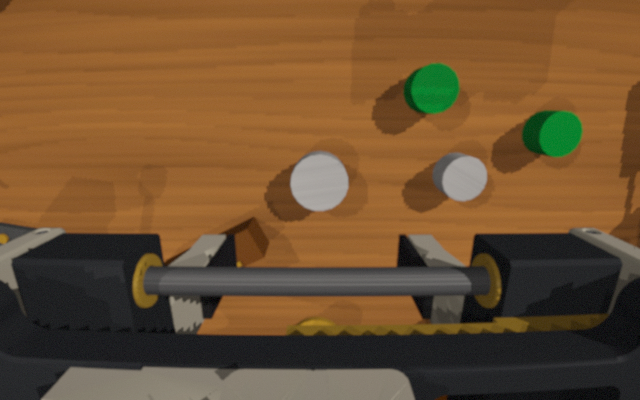

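Wrist view: the large cap is at (319,182), the small cap at (460,177), and the greens at (432,88) and (553,133). Next I grasp the large cap.

Request:
arm_command(gripper=[1,1,1,1], xyz=[[0.02,0.033,0.3],[0.023,0.033,0.7],[0.023,0.033,1],[0.023,0.033,1]], dr=[[0,0,0],[0,0,0],[0,0,0],[0,0,0]])

```text
time_s: 3.58
position: [0.4331, 0.0886, 0.0637]
eef_rot: [-0.001, 0.0, 1.0, -0.001]
wrist_force: [0.4, -0.6, 1.3]
width: 0.0876
gripper_force: 0.0
```

Request:
arm_command(gripper=[1,1,1,0.5,0.3,0.3,0.3,0.3], xyz=[[0,0,0.25],[0,0,0.475],[0,0,0.475],[0,0,0.475],[0,0,0.475],[0,0,0.475],[0,0,0.475],[0,0,0.475]], dr=[[0,0,0],[0,0,0],[0,0,0],[0,0,0],[0,0,0],[0,0,0],[0,0,0],[0,0,0]], newtons=15)

```text
time_s: 4.58
position: [0.4341, 0.0898, 0.0082]
eef_rot: [0.0, -0.0, 1.0, 0.0]
wrist_force: [-2.1, 0.4, 8.0]
width: 0.0585
gripper_force: 15.0
```

Request:
arm_command(gripper=[0.3,0.3,0.3,0.3], xyz=[[0,0,-0.2],[0,0,-0.6],[0,0,-1],[-0.1,0,-1]], dr=[[0,0,0],[0,0,0],[0,0,0],[0,0,0]])

```text
time_s: 5.08
position: [0.4476, 0.0908, 0.1313]
eef_rot: [0.003, -0.001, 1.0, 0.002]
wrist_force: [-0.2, 0.6, -1.4]
width: 0.0591
gripper_force: 15.0
```

Request:
arm_command(gripper=[0.3,0.3,0.3,0.3], xyz=[[-0.2,0,-0.4],[-0.6,0,-0.85],[-1,0,-0.85],[-1,0,-0.85]], dr=[[0,0,0],[0,0,0],[0,0,0],[0,0,0]])

```text
time_s: 5.58
position: [0.5685, 0.0895, 0.2278]
eef_rot: [-0.001, 0.001, 1.0, -0.0]
wrist_force: [-1.4, 0.6, -1.3]
width: 0.0589
gripper_force: 15.0
```

Request:
arm_command(gripper=[0.3,0.3,0.3,0.3,0.3], xyz=[[-0.4,-0.05,0],[-0.77,-0.08,0],[-0.77,-0.08,0],[-0.77,-0.08,0],[-0.77,-0.08,0]], dr=[[0,0,0],[0,0,0],[0,0,0],[0,0,0],[0,0,0]])

```text
time_s: 6.2
position: [0.6572, 0.0801, 0.2294]
eef_rot: [-0.0, -0.0, 1.0, 0.0]
wrist_force: [0.3, 0.3, -1.1]
width: 0.0593
gripper_force: 15.0
```

```bash
python3 - <<'E'
from h import *
np.set_printoptions(precision=4,suppress=True)
s=get_state();print(s["position"],s["eef_rot"],s["width"]); d=cap("wrist"); pickle.dump(d,open("w2.pkl","wb"));save(d,"w2.png"); blob(d,"glass",.075,proj(d,[.658,.08,.075]))
E
```

```text
[0.6572 0.0801 0.2294] [-0.0003 -0.0003  1.      0.    ] 0.05930437246114311
glass [319.8 177.7] [36.8 37.2] 1072.0 [0.6499 0.0848 0.075 ]
glass [357.6 254.4] [12.1 28.2] 249.5 [0.7339 0.1258 0.075 ]
```

View pics/w2.png

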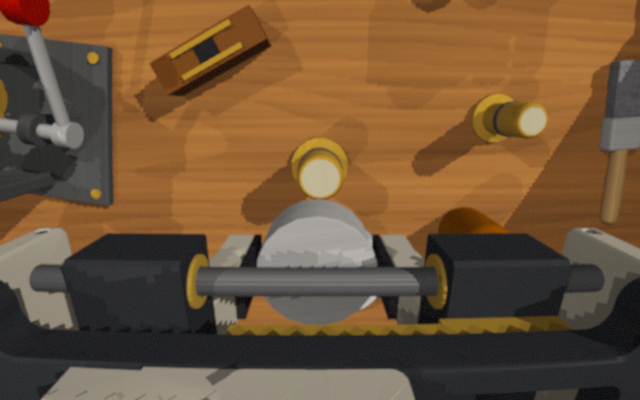

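The held large cap is at (317,262), the large lens top at (320,178) with its foot near (320,163), and the small lens top at (534,118). I'll check for bias before placing.

```bash
python3 - <<'E'
from h import *
np.set_printoptions(precision=4,suppress=True)
d=pickle.load(open("w2.pkl","rb"));t=pickle.load(open("top.pkl","rb"));s=pickle.load(open("scene.pkl","rb"))
p=np.array([.6572,.0801,.2294])
for zt in (-.022,-.019): print("held cap top pred",proj(d,p-[0,0,zt]))
print("wrist foot",onz(d,320,163.5,.009),"top",onz(d,319.8,177.7,.075))
print("top-cam lens",onz(t,284.2,173,.075),"foot",onz(t,190+318/3.3,120+191/3.3,.009))
print("scene lens",onz(s,429/1.25,264/1.25,.075),"foot",onz(s,429/1.25,277/1.25,.009))
# held cap visible edges in rows 225-262
h=cv2.cvtColor(d["image"],cv2.COLOR_RGB2HSV); m=(h[...,1]<70)&(h[...,2]>85)
for r in range(206,240,6):
    x=np.where(m[r,255:380])[0]+255; print(r,x.min() if len(x) else 0,x.max() if len(x) else 0)
print("small lens wrist",onz(d,534,119,.075),"top",onz(t,213,191.5,.075))
E
```

```text
held cap top pred [313.9632 270.9962]
held cap top pred [314.0028 267.9534]
wrist foot [0.6468 0.0858 0.009 ] top [0.65   0.0848 0.075 ]
top-cam lens [0.6493 0.0812 0.075 ] foot [0.6497 0.0798 0.009 ]
scene lens [0.6513 0.0825 0.075 ] foot [0.6552 0.0864 0.009 ]
206 291 342
212 282 352
218 275 357
224 272 362
230 269 365
236 267 372
small lens wrist [0.5904 0.2944 0.075 ] top [0.5901 0.2891 0.075 ]
```

Request:
arm_command(gripper=[0.3,0.3,0.3,0.3,0.3], xyz=[[0.064,0.025,0.3],[0.064,0.025,0.7],[0.064,0.025,1],[0.064,0.025,1],[0.064,0.025,1]], dr=[[0,0,0],[0,0,0],[0,0,0],[0,0,0],[0,0,0]])

```text
time_s: 6.88
position: [0.6514, 0.0833, 0.1116]
eef_rot: [0.001, -0.0, 1.0, 0.0]
wrist_force: [0.6, 0.6, -0.8]
width: 0.0588
gripper_force: 15.0
```

Request:
arm_command(gripper=[0.3,0.3,0.3,0.3], xyz=[[0,0,0.1],[0,0,0.1],[0,0,0.1],[0,0,0.1]], dr=[[0,0,0],[0,0,0],[0,0,0],[0,0,0]])

```text
time_s: 7.38
position: [0.6507, 0.083, 0.0979]
eef_rot: [0.0, -0.0, 1.0, 0.0]
wrist_force: [-0.5, 0.3, -0.8]
width: 0.0592
gripper_force: 15.0
```

```bash
python3 - <<'E'
from h import *
np.set_printoptions(precision=4,suppress=True)
print(get_state()["position"])
for n in ["scene","top"]:
    d=cap(n); pickle.dump(d,open(n+"2.pkl","wb"))
    u,v=proj(d,[.65,.083,.08]).astype(int); c=d["image"][v-35:v+35,u-45:u+45,::-1]; cv2.imwrite("pics/p_"+n+".png",cv2.resize(c,None,fx=4.4,fy=6,interpolation=cv2.INTER_CUBIC))
a=cv2.imread("pics/p_scene.png");b=cv2.imread("pics/p_top.png");cv2.imwrite("pics/pair.png",np.hstack([a,b]))
E
```

```text
[0.6507 0.083  0.0979]
```

View pics/pair.png

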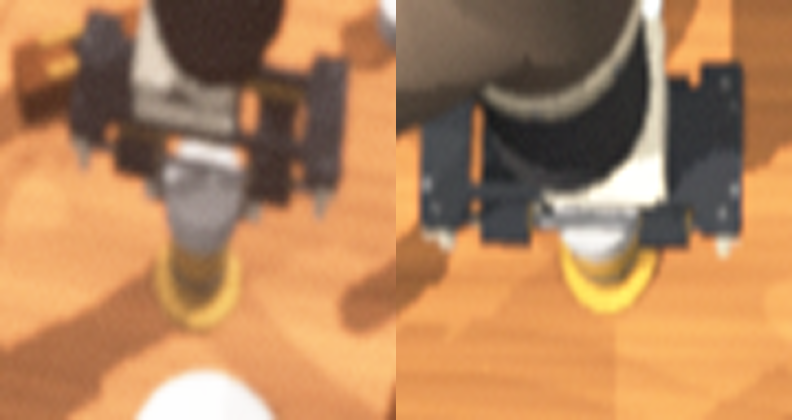

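The cap looks centred over the lens in both views: the cap column is about 205 in the left half over the foot at 198, and about 598 in the right half over the foot at 605. Now a probing descent.

Request:
arm_command(gripper=[0.3,0.3,0.3,0.3,0.3,0.3], xyz=[[0.008,0,0.04],[0.008,0,0.08],[0.008,0,0.12],[0.008,0,0.16],[0.008,0,0.2],[0.008,0,0.2]], dr=[[0,0,0],[0,0,0],[0,0,0],[0,0,0],[0,0,0],[0,0,0]])

```text
time_s: 8.22
position: [0.6492, 0.0829, 0.073]
eef_rot: [-0.0, -0.0, 1.0, -0.0]
wrist_force: [-0.8, 0.3, -1.4]
width: 0.0587
gripper_force: 15.0
```

Request:
arm_command(gripper=[0.3,0.3,0.3,0.3], xyz=[[0,0,0.06],[0,0,0.11],[0,0,0.125],[0,0,0.125]], dr=[[0,0,0],[0,0,0],[0,0,0],[0,0,0]])

```text
time_s: 8.72
position: [0.6495, 0.0829, 0.0583]
eef_rot: [-0.0, -0.0, 1.0, -0.0]
wrist_force: [-0.7, -0.1, -1.7]
width: 0.0589
gripper_force: 15.0
```

Request:
arm_command(gripper=[0.6,0.9,1,1,1,1], xyz=[[0,0,0],[0,0,0],[0,0,0],[0,0,0],[0,0,-0.3],[0,0,-0.6]], dr=[[0,0,0],[0,0,0],[0,0,0],[0,0,0],[0,0,0],[0,0,0]])

```text
time_s: 9.48
position: [0.6493, 0.0828, 0.1311]
eef_rot: [-0.0, -0.0, 1.0, -0.0]
wrist_force: [0.0, 0.3, 1.0]
width: 0.0874
gripper_force: 0.0
```

Request:
arm_command(gripper=[1,1,1,1], xyz=[[0,0,-0.4],[0,0,-0.83],[0,0,-0.83],[0,0,-0.83]], dr=[[0,0,0],[0,0,0],[0,0,0],[0,0,0]])

```text
time_s: 9.98
position: [0.6492, 0.083, 0.23]
eef_rot: [0.0, 0.0, 1.0, 0.0]
wrist_force: [-0.2, -0.4, -0.9]
width: 0.0874
gripper_force: 0.0
```

```bash
python3 - <<'E'
from h import *
np.set_printoptions(precision=4,suppress=True)
s=get_state();print(s["position"]); d=cap("wrist"); pickle.dump(d,open("w3.pkl","wb")); blob(d,"white",.079,proj(d,[.65,.085,.079]))
E
```

```text
[0.6492 0.083  0.23  ]
white [316.4 186. ] [57.2 59.2] 2647.0 [0.6497 0.0844 0.079 ]
white [338.6 250.6] [40.9 91.8] 2498.0 [0.7201 0.108  0.079 ]
```

Request:
arm_command(gripper=[1,1,1], xyz=[[0.5,0.35,0],[0.9,0.65,0],[0.9,0.65,0]], dr=[[0,0,0],[0,0,0],[0,0,0]])

```text
time_s: 10.4
position: [0.5386, 0.1622, 0.2293]
eef_rot: [-0.001, -0.001, 1.0, -0.0]
wrist_force: [1.1, -0.0, 0.4]
width: 0.0878
gripper_force: 0.0
```

Request:
arm_command(gripper=[1,1,1,1,1], xyz=[[0.5,0.3,0],[0.9,0.6,0.2],[0.9,0.6,0.38],[0.9,0.6,0.38],[0.9,0.6,0.38]], dr=[[0,0,0],[0,0,0],[0,0,0],[0,0,0],[0,0,0]])

```text
time_s: 11.02
position: [0.4344, 0.2327, 0.1848]
eef_rot: [0.0, 0.0, 1.0, -0.0]
wrist_force: [0.0, -0.0, 0.4]
width: 0.0877
gripper_force: 0.0
```

```bash
python3 - <<'E'
from h import *
np.set_printoptions(precision=4,suppress=True)
s=get_state();print(s["position"],s["joint_pos"]); d=cap("wrist"); pickle.dump(d,open("w4.pkl","wb")); blob(d,"white",.03,proj(d,[.434,.233,.03]))
E
```

```text
[0.4344 0.2327 0.1848] [ 0.8921  0.0906 -0.4414  0.0006 -1.0393 -2.4634]
white [319.4 180.7] [45.1 47.5] 1675.0 [0.4304 0.2369 0.03  ]
white [200.4 251.4] [21.7 50.4] 746.5 [0.5084 0.1087 0.03  ]
```

Request:
arm_command(gripper=[1,1,1,1], xyz=[[0.033,0.021,0.3],[0.033,0.021,0.7],[0.033,0.021,1],[0.033,0.021,1]], dr=[[0,0,0],[0,0,0],[0,0,0],[0,0,0]])

```text
time_s: 11.58
position: [0.4292, 0.2338, 0.063]
eef_rot: [-0.002, 0.001, 1.0, -0.002]
wrist_force: [-0.0, -0.8, 0.1]
width: 0.0877
gripper_force: 0.0
```

Request:
arm_command(gripper=[1,1,1,0.5,0.2,0.2,0.2,0.2], xyz=[[0,0,0.25],[0,0,0.475],[0,0,0.475],[0,0,0.475],[0,0,0.475],[0,0,0.475],[0,0,0.475],[0,0,0.475]], dr=[[0,0,0],[0,0,0],[0,0,0],[0,0,0],[0,0,0],[0,0,0],[0,0,0],[0,0,0]], newtons=15)

```text
time_s: 12.58
position: [0.4296, 0.2356, 0.0078]
eef_rot: [0.0, -0.0, 1.0, 0.0]
wrist_force: [-0.9, -0.4, 3.7]
width: 0.047
gripper_force: 15.0
```

Request:
arm_command(gripper=[0.2,0.2,0.2,0.2], xyz=[[0,0,-0.2],[0,0,-0.6],[0,0,-1],[-0.1,0,-1]], dr=[[0,0,0],[0,0,0],[0,0,0],[0,0,0]])

```text
time_s: 13.08
position: [0.443, 0.2372, 0.1314]
eef_rot: [0.003, -0.001, 1.0, 0.003]
wrist_force: [0.3, 0.3, -0.9]
width: 0.0467
gripper_force: 15.0
```

Request:
arm_command(gripper=[0.2,0.2,0.2,0.2], xyz=[[-0.2,0,-0.4],[-0.6,0.2,-0.85],[-1,0.46,-0.85],[-1,0.46,-0.85]], dr=[[0,0,0],[0,0,0],[0,0,0],[0,0,0]])

```text
time_s: 13.58
position: [0.5642, 0.2921, 0.2273]
eef_rot: [-0.001, 0.0, 1.0, -0.001]
wrist_force: [-0.3, -1.4, -1.4]
width: 0.0463
gripper_force: 15.0
```

Request:
arm_command(gripper=[0.2,0.2,0.2,0.2], xyz=[[-0.24,0,0],[-0.24,0,0],[-0.24,0,0],[-0.24,0,0]], dr=[[0,0,0],[0,0,0],[0,0,0],[0,0,0]])

```text
time_s: 14.08
position: [0.5896, 0.2905, 0.2294]
eef_rot: [-0.0, -0.0, 1.0, -0.0]
wrist_force: [-0.2, 0.4, 0.6]
width: 0.0469
gripper_force: 15.0
```

```bash
python3 - <<'E'
from h import *
np.set_printoptions(precision=4,suppress=True)
s=get_state();print(s["position"],s["eef_rot"],s["width"]); d=cap("wrist"); pickle.dump(d,open("w5.pkl","wb"));save(d,"w5.png"); blob(d,"glass",.075,proj(d,[.59,.292,.075]))
E
```

```text
[0.5896 0.2905 0.2294] [-0.0002 -0.0002  1.     -0.0001] 0.046919693713309125
glass [317.9 186.9] [24.6 24.9] 479.5 [0.5918 0.2934 0.075 ]
glass [302.8 243.1] [14.5 33.7] 327.5 [0.6533 0.2775 0.075 ]
```

View pics/w5.png

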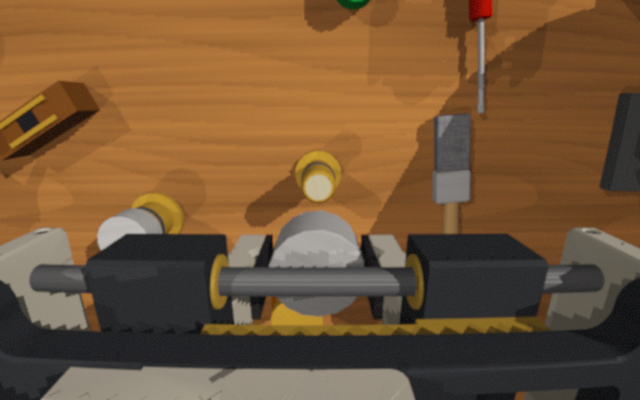

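The held small cap is at (317,262), the lens top at (318,187), and the large cap sits on its lens at (131,232). Descending with a probe.

Request:
arm_command(gripper=[0.2,0.2,0.2,0.2,0.2], xyz=[[-0.014,0.009,0.3],[-0.014,0.009,0.7],[-0.014,0.009,1],[-0.014,0.009,1],[-0.014,0.009,1]], dr=[[0,0,0],[0,0,0],[0,0,0],[0,0,0],[0,0,0]])

```text
time_s: 14.75
position: [0.5928, 0.2924, 0.1114]
eef_rot: [0.001, -0.0, 1.0, 0.0]
wrist_force: [0.6, 0.5, 0.3]
width: 0.0467
gripper_force: 15.0
```

Request:
arm_command(gripper=[0.2,0.2,0.2,0.2,0.2,0.2,0.2,0.2], xyz=[[0,0,0.08],[0,0,0.12],[0,0,0.16],[0,0,0.2],[0,0,0.24],[0,0,0.28],[0,0,0.3],[0,0,0.3]], dr=[[0,0,0],[0,0,0],[0,0,0],[0,0,0],[0,0,0],[0,0,0],[0,0,0],[0,0,0]])

```text
time_s: 15.75
position: [0.5915, 0.2916, 0.0731]
eef_rot: [-0.001, -0.0, 1.0, -0.0]
wrist_force: [-2.4, -0.6, -2.2]
width: 0.0469
gripper_force: 15.0
```

Request:
arm_command(gripper=[0.2,0.2,0.2,0.2], xyz=[[0,0,0.06],[0,0,0.11],[0,0,0.13],[0,0,0.13]], dr=[[0,0,0],[0,0,0],[0,0,0],[0,0,0]])

```text
time_s: 16.25
position: [0.5915, 0.2916, 0.0574]
eef_rot: [-0.001, -0.0, 1.0, -0.0]
wrist_force: [-4.9, 0.5, -1.2]
width: 0.0467
gripper_force: 15.0
```

Request:
arm_command(gripper=[0.6,0.9,1,1,1,1], xyz=[[0,0,0],[0,0,0],[0,0,0],[0,0,0],[0,0,-0.3],[0,0,-0.6]], dr=[[0,0,0],[0,0,0],[0,0,0],[0,0,0],[0,0,0],[0,0,0]])

```text
time_s: 17.0
position: [0.5919, 0.2915, 0.1305]
eef_rot: [-0.0, -0.0, 1.0, -0.0]
wrist_force: [0.2, 0.2, 0.4]
width: 0.0874
gripper_force: 0.0
```

Request:
arm_command(gripper=[1,1,1,1], xyz=[[0,0,-0.4],[0,0,-0.83],[0,0,-0.83],[0,0,-0.83]], dr=[[0,0,0],[0,0,0],[0,0,0],[0,0,0]])

```text
time_s: 17.5
position: [0.5917, 0.2917, 0.2294]
eef_rot: [-0.0, 0.0, 1.0, 0.0]
wrist_force: [0.1, -0.1, -0.4]
width: 0.0879
gripper_force: 0.0
```

```bash
python3 - <<'E'
from h import *
np.set_printoptions(precision=4,suppress=True)
s=get_state();print(s["position"]); d=cap("wrist"); pickle.dump(d,open("w6.pkl","wb")); blob(d,"white",.079,proj(d,[.591,.293,.079]))
t=pickle.load(open("top.pkl","rb"));w=pickle.load(open("w2.pkl","rb"))
# gate geometry: base edge and knob
print("base left edge (z .012) top cam",onz(t,190+600/3.3,120+146/3.3,.012),onz(t,190+570/3.3,120+343/3.3,.012),"right corner",onz(t,190+727/3.3,120+362/3.3,.012))
print("w2 base edge",onz(w,114,48,.012),onz(w,111,205,.012),"shaft end",onz(w,70,136,.07))
sc=pickle.load(open("scene.pkl","rb"))
h=cv2.cvtColor(sc["image"],cv2.COLOR_RGB2HSV)
m=(((h[...,0]<8)|(h[...,0]>172))&(h[...,1]>170)&(h[...,2]>90)).astype(np.uint8)
n,l,st,c=cv2.connectedComponentsWithStats(m)
for i in range(1,n):
    if st[i,4]>20 and 260<c[i][0]<310:
        print("knob scene",c[i],st[i])
        o1,r1=ray(sc,*c[i]);o2,r2=ray(t,367.15,225.07)
        k=np.linalg.lstsq(np.c_[r1,-r2],o2-o1,rcond=None)[0];print("tri",o1+r1*k[0],o2+r2*k[1])
E
```

```text
[0.5917 0.2917 0.2294]
white [316.3 185.6] [45.7 47.9] 1705.0 [0.5917 0.293  0.079 ]
white [200.  251.5] [21.7 53. ] 789.0 [0.6638 0.1692 0.079 ]
base left edge (z .012) top cam [ 0.6971 -0.1893  0.012 ] [ 0.5073 -0.1596  0.012 ] right corner [ 0.4919 -0.3052  0.012 ]
w2 base edge [ 0.5154 -0.1442  0.012 ] [ 0.6983 -0.1774  0.012 ] shaft end [ 0.6073 -0.1688  0.07  ]
knob scene [284.098  158.0196] [281 154   7   9  51]
tri [ 0.4934 -0.1573  0.1165] [ 0.4936 -0.1582  0.1166]
```

Request:
arm_command(gripper=[1,1,1], xyz=[[0.1,-0.45,-0.34],[0.2,-0.94,-0.34],[0.2,-0.94,-0.34]], dr=[[0,0,0],[0,0,0],[0,0,0]])

```text
time_s: 17.92
position: [0.567, 0.1758, 0.2703]
eef_rot: [-0.0, 0.001, 1.0, -0.0]
wrist_force: [-0.2, 1.0, -0.5]
width: 0.0878
gripper_force: 0.0
```

Request:
arm_command(gripper=[0.8,0.6,0.5], xyz=[[0.1,-0.5,0],[0.2,-0.94,0],[0.2,-0.94,0]], dr=[[0,0,0],[0,0,0],[0,0,0]])

```text
time_s: 18.3
position: [0.5428, 0.0636, 0.2694]
eef_rot: [-0.001, 0.001, 1.0, -0.0]
wrist_force: [0.3, 0.3, 0.3]
width: 0.0634
gripper_force: 0.0
```

Request:
arm_command(gripper=[0.5,0.5,0.5], xyz=[[0.1,-0.5,0],[0.2,-0.94,0],[0.2,-0.94,0]], dr=[[0,0,0],[0,0,0],[0,0,0]])

```text
time_s: 18.68
position: [0.5193, -0.0486, 0.2694]
eef_rot: [-0.001, 0.001, 1.0, -0.0]
wrist_force: [-0.0, 0.6, 0.2]
width: 0.044
gripper_force: 0.0
```

Request:
arm_command(gripper=[0.5,0.5,0.5,0.5,0.5], xyz=[[0.1,-0.5,0],[0.22,-0.93,0],[0.22,-0.93,0],[0.22,-0.93,0],[0.22,-0.93,0]], dr=[[0,0,0.05],[0,0,0.102],[0,0,0.102],[0,0,0.102],[0,0,0.102]])

```text
time_s: 19.3
position: [0.4942, -0.1571, 0.2699]
eef_rot: [-0.0, 0.079, 0.997, 0.0]
wrist_force: [-0.2, -0.4, 0.7]
width: 0.044
gripper_force: 0.0
```

```bash
python3 - <<'E'
from h import *
np.set_printoptions(precision=4,suppress=True)
s=get_state();print(s["position"],s["eef_rot"],s["joint_pos"],s["width"]); d=cap("wrist"); pickle.dump(d,open("w7.pkl","wb"));save(d,"w7.png"); blob(d,"red",.1165,proj(d,[.4935,-.158,.1165]))
E
```

```text
[ 0.4942 -0.1571  0.2699] [-0.0004  0.079   0.9969  0.    ] [ 0.071   0.0727 -0.2587 -0.0001 -1.2401 -1.8   ] 0.0439901545907366
red [316.6 185.9] [21.1 36.6] 564.0 [ 0.495  -0.1557  0.1165]
```

View pics/w7.png

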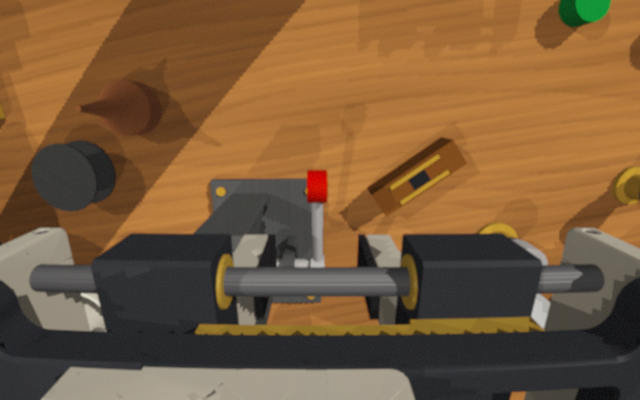

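The knob is at (317,186), with the rod running straight down the picture, so the yaw matches. Now I pinch the knob.

Request:
arm_command(gripper=[0.5,0.5,0.5,0.5], xyz=[[0,0,0.3],[0,0,0.7],[0,0,1],[0,0,1]], dr=[[0,0,0],[0,0,0],[0,0,0],[0,0,0]])

```text
time_s: 19.85
position: [0.4921, -0.1574, 0.1481]
eef_rot: [-0.003, 0.079, 0.997, -0.0]
wrist_force: [0.1, 0.0, -0.1]
width: 0.0438
gripper_force: 0.0
```

Request:
arm_command(gripper=[0.5,0.5,0.3,0.1,0.1,0.1,0.1], xyz=[[0,0,0.2],[0,0,0.35],[0,0,0.35],[0,0,0.35],[0,0,0.35],[0,0,0.35],[0,0,0.35]], dr=[[0,0,0],[0,0,0],[0,0,0],[0,0,0],[0,0,0],[0,0,0],[0,0,0]], newtons=20)

```text
time_s: 20.72
position: [0.4947, -0.157, 0.1095]
eef_rot: [0.001, 0.08, 0.997, 0.001]
wrist_force: [0.3, 7.9, 2.8]
width: 0.0198
gripper_force: 20.0
```

Request:
arm_command(gripper=[0.1,0.1,0.1,0.1,0.1,0.1,0.1,0.1], xyz=[[-0.044,0.01,-0.092],[-0.097,0.01,-0.177],[-0.157,0.01,-0.257],[-0.225,0.01,-0.33],[-0.3,0.01,-0.396],[-0.382,0.01,-0.454],[-0.468,0.01,-0.504],[-0.559,0.01,-0.544]], dr=[[0,0,0],[0,0,0],[0,0,0],[0,0,0],[0,0,0],[0,0,0],[0,0,0],[0,0,0]])

```text
time_s: 21.72
position: [0.5586, -0.1669, 0.1735]
eef_rot: [-0.002, 0.08, 0.997, 0.001]
wrist_force: [-4.8, 8.1, -2.5]
width: 0.0201
gripper_force: 20.0
```

Request:
arm_command(gripper=[0.1,0.1,0.1,0.1,0.1,0.1,0.1], xyz=[[-0.095,0.01,-0.032],[-0.193,0.015,-0.054],[-0.292,0.015,-0.066],[-0.363,0.015,-0.068],[-0.363,0.015,-0.068],[-0.363,0.015,-0.068],[-0.363,0.015,-0.068]], dr=[[0,0,0],[0,0,0],[0,0,0],[0,0,0],[0,0,0],[0,0,0],[0,0,0]])

```text
time_s: 22.6
position: [0.603, -0.1735, 0.1825]
eef_rot: [-0.0, 0.08, 0.997, -0.0]
wrist_force: [-4.4, -0.5, 4.7]
width: 0.0199
gripper_force: 20.0
```

```bash
python3 - <<'E'
from h import *
np.set_printoptions(precision=4,suppress=True)
s=get_state();print(s["position"],s["wrist_force"],s["gripper_force"],s["joint_velocities"])
for n in ["scene","top"]:
    d=cap(n); pickle.dump(d,open(n+"3.pkl","wb"))
    x0,y0=(200,120) if n=="scene" else (185,120)
    cv2.imwrite("pics/q_"+n+".png",cv2.resize(np.ascontiguousarray(d["image"][y0:y0+130,x0:x0+240,::-1]),None,fx=3.3,fy=2.3,interpolation=cv2.INTER_CUBIC))
cv2.imwrite("pics/end.png",np.vstack([cv2.imread("pics/q_scene.png"),cv2.imread("pics/q_top.png")]))
E
```

```text
[ 0.603  -0.1735  0.1825] [-4.4363 -0.5383  4.749 ] 19.989502429962158 [ 0.0003 -0.0016 -0.0011 -0.0007  0.0007  0.001 ]
```

View pics/end.png

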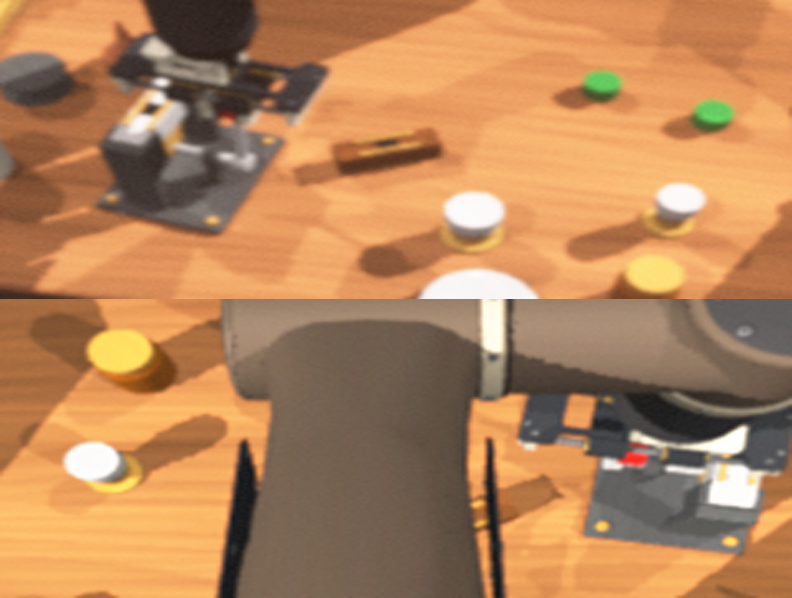

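Both caps are seated: (473,212) and (680,198) in the upper view. The knob is held over the shaft at (633,458) in the lower view. The tip rise of 73 mm matches the arc to upright, and the arm is at rest, so I'm handing in.

```bash
python3 -c "
from h import *
print(finish_job())"
```

```text
the job is handed in; nothing more can be done
None
```

I put both caps fully down on their own lenses and let go, then handed the job in at about 23 s with the gripper still holding the cam lever upright; the hand-in returned no verdict.

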